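# Set a tile sled under the bench drill and drop the hold-down on it

### The job

Get the tile ready for drilling: slide its sled along the bench, without lifting it, until the cross marked on the tile sits straight under the tip of the drill bit, with the sled squared up to the drill and its wooden grip out in front of the drill's nose, and let go. Then tip the hold-down arm over so that its rubber foot comes to rest on the sled, leaving the mark under the tip. Do not bump the drill, and leave the other things on the bench where they are.

Things in the scene. Friction and masses are not known exactly. Their poses are not given: they have to be found in the camera images.
- sled: Loose sled, 0.55 kg. Origin: centre of its underside. Plywood 130 (x) x 180 (y) x 12 mm; fixed on it a terracotta tile 110 x 110 x 10 mm centred at y +30 (top z 22) and a wooden grip, an upright block 22 (x) x 44 (y) mm centred at x 0, y -55, from z 12 to 62 mm: pinch it across its 22 mm. The bare plywood beside the grip (+x side) takes the hold-down's foot.
- mark (a point): Centre of the dark pencilled cross (24 mm) on top of the tile: x +15, y +35, z 22 mm in the sled's frame.
- drill: Fixed bench drill. Origin on the bench below the bit. Its front (nose) faces -y; sled square = same yaw as the drill. Grey head overhangs: x -70 to 35, y -75 to 250, z 115 to 285 mm, so an upright gripper does not fit at the sled's grip with the mark under the bit: tilt about 40 deg, fingers pointing to the drill's +y and down. Chuck 42 mm wide to z 66. Foot x -60 to 60, y 145 to 255 mm.
- bit_tip (a point): The point of the drill bit, 30 mm above the bench, 8 mm above the tile. It does not move.
- stand: Fixed steel stand of the hold-down, foot 50 x 50 mm, in front of the drill's nose. Origin: centre of its underside; axes parallel to the drill's; it stands 105 mm to +x and 100 mm to -y of the bit. The arm's hinge runs along the stand's y axis, 40 mm above the bench.
- holdarm (a joint): Hold-down arm angle (rad): steel bar 16 (y) x 12 mm, 95 mm long from the hinge, rubber foot 18 mm across, 83 mm out. 0: open, leaning 25 deg to the stand's +x; 0.44: upright; about 2.0: level towards -x, foot on the plywood. It stays open by its weight; pushed past upright to 0.9 it sinks the rest by itself, damped, in a second or two. Under 2 N tips it.
- bar_tip (a point): Point on the arm's middle line, 90 mm from the hinge.
- mould: Bystander: plaster block 100 x 75 x 50 mm. Origin centre of underside.
- spare_tile: Bystander: unmarked terracotta tile 110 x 110 x 10 mm lying on the bench. Origin centre of underside.
- cup: Bystander: white cup, 72 mm wide, 85 mm tall. Origin centre of underside.
- jar: Bystander: amber jar, 68 mm wide, 90 mm tall. Origin centre of underside.
- brush: Bystander: brush lying on the bench.
- spatula: Bystander: spatula lying on the bench.
- dish: Bystander: blue dish, 120 mm wide, 22 mm tall. Origin centre of underside.
Mind the look-alikes: they are no part of the job. Of the things shaped like the sled, the plywood one is meant.

How it is judged:
On the way, in this order (a step that is already met when the one before it is completed fails the run):
1. the cross is straight under the bit tip and the sled square and still, the hold-down arm still open (horizontal distance between mark and bit_tip below 0.005 m and y of sled in the frame of drill below 0 m and angle between the x axis of sled and the x axis of drill, either way round below 0.2 rad and linear speed of sled below 0.01 m/s and contact force between the fingers and sled below 0.1 N and value of joint holdarm below 0.44 rad), for 0.2 s.
2. the hold-down's foot rests on the sled (value of joint holdarm above 1.9 rad and contact force between stand and sled above 0.3 N), for 0.2 s.
At the end, for the whole second after the job is handed in: Cross within 5 mm (horizontally) of the bit tip; sled flat on the bench, at rest, square to the drill within 0.2 rad, its grip in front of the drill; hold-down arm about level (1.9 to 2.1 rad), its foot pressing on the sled with over 0.3 N (all of step 2 and horizontal distance between mark and bit_tip below 0.005 m and y of sled in the frame of drill below 0 m and angle between the x axis of sled and the x axis of drill, either way round below 0.2 rad and height (world z) of sled below 0.004 m and angle between sled's own z axis and vertical below 0.04 rad and linear speed of sled below 0.01 m/s and value of joint holdarm below 2.1 rad); the robot touches nothing.
It fails at once if the sled is lifted more than 10 mm off the bench (height (world z) of sled above 0.01 m).
It fails at once if the drill is bumped with more than 5 N (contact force between drill and anything else above 5 N).
It fails at once if a bystander is moved more than 25 mm (distance of any of mould, spare_tile, cup, jar, brush, spatula, dish from where it was at the start of the episode above 0.025 m).
It also fails if it takes over 56 s, if anything falls off the work surface, if the arm or the gripper's body presses on something with over 40 N, if the wrist force passes 120 N, or if a joint passes its speed limit or range.

### The arm

A 6-joint arm with a two-finger parallel gripper is mounted at the origin on the work surface. World frame = base frame: x ahead of the robot, y to its left, z up, the work surface at z = 0. Lengths are in m, angles in rad, forces in N, time in s.
With the tool pointing down it reaches from about 0.35 to 0.975 m from the base axis. Payload 4.9 kg.
Tool frame: the origin (TCP) lies at the very end of the fingers, on their centre line; the grasp point (between the pads) lies ctrl.hold_point_z behind it (ctrl.hold_point_z is the distance from the TCP to the grasp point, in m); z points along the fingers, y is the line along which they close (so a half turn about z gives the same grasp; the last joint's range is limited). The gripper opens to 85 mm and grips with 20 to 120 N. Pads are 22 mm wide; open, the fingers measure 114 mm over their backs; the gripper's body (76 mm by 85 mm) begins 54 mm behind the grasp point. The pads swing forward as they close: fully open they stand 13 mm farther back than shut.
Start: joints at [-1.242, 0.053, 1.613, -0, 1.476, -0.119], TCP at [0.271, -0.563, 0.231] pointing down, gripper open.
Joint ranges: [-3.01, 3.01], [-1.01, 2.22], [0.06, 2.58], [-1.02, 4.17], [0.09, 2.62], [-3.14, 3.14]. Speed limits (rad/s): [2.57, 2.57, 3.14, 3.14, 3.14, 3.14].

### API

Orientations are given as a rotation vector (axis times angle).
In Python, from station import ctrl gives the robot as it stands. The module is installed in compiled form; this text tells all that it offers.
- The arm moves only by the tool jog_arm, never from a script. Its argument "deltas" is a list of rows, each a list of 3 entries, a list of its own where there are three numbers: the closure, from -1 (fully open) to 1 (shut), then the shift along the world's x, y, z scaled (see below), then the turn, a rotation vector about the world's x, y, z scaled (see below). A call has 1 to 12 rows; each row is the pose to reach, as a shift and turn from the pose commanded when the call began, turning the shorter way round; what a row does not reach only later rows make up. The controller multiplies each number of a shift by 0.4 m and each number of a turn by 180 degrees. A row lasts 1/12 s, in which the tool goes at most 41.7 mm and 7.16 degrees, less where a joint would pass 70% of its speed; a pose out of reach is approached as far as the arm can. A call with a number of a shift or a turn outside -1 to 1 is refused whole. A call with a gripper value outside its range is refused whole. The fingers move at their own pace and stop on an object; "squeeze" is the grip in N (left out, the last holds). Time passes only in rows, so rows that repeat a pose let the fingers close. It gives the time, the measured TCP pose, the force, the opening and the grip force at its end, in the units of the state.
- ctrl.get_obs(): the state, without advancing time (a new reading comes with each control period).
- ctrl.get_image(name): name is "scene" or "top" or "wrist"; returns the picture (480x640x3 uint8, red, green, blue); there is no depth.
- ctrl.get_calibration(name): a dict with "K" (3x3 intrinsics, pixels), "extrinsics" (4x4, takes a point from world to camera coordinates). Camera axes: x right, y down, z forward; pixel columns grow to the right and rows downward; lengths in m; the calibration is good to about 2 mm. A picture is of the moment at which its call begins: read the wrist's pose just before it. get_calibration takes no time and is no camera call; for the wrist camera it gives the pose at the moment of the call.
- ctrl.finish_job(): hands the job in; it is judged then, once.
The state is a dict: "t": time; "q": joint angles; "dq": joint speeds; "effort": joint torques, N m; "tool_pos": TCP position; "tool_rot": TCP orientation; "contact_force": force on the tool from outside, world axes, zero at the start; "wrist_torque": the same for the moment, N m; "opening": finger opening in m; "grip_force": force on a finger pad.
Only numpy, scipy, OpenCV 4.12 (cv2) and the standard library are available. Lean on these libraries where they do the work, as an engineer would, in place of code of your own. Each camera call takes 0.05 s, during which the arm holds its last target. There are 200 camera calls.

## Working session

There is one attempt and no reset: what is moved stays moved. The work goes in short steps, Python scripts to look and compute and a tool call to move; the robot and the scene stay as the last step left them, time stands still between calls to the robot, and variables do not carry over. Pictures are saved under pics/ and viewed, at most 10 in all, crops included, and the job is handed in when it is done.

Besides the shell and the picture viewer there is one more tool, called after "Emit:" as name([rows], argument=value, ...), one row to a line, values as JSON. jog_arm: Moves the arm, as the interface text tells. Its arguments: {"type":"object","properties":{"deltas":{"type":"array","items":{"type":"array"}},"squeeze":{"type":"number"}},"required":["deltas"]}

```bash
mkdir -p pics; python3 - <<'E'
from station import ctrl
import cv2,numpy as np
print(ctrl.get_obs(), ctrl.hold_point_z)
for n in("top","scene"):
    cv2.imwrite(f"pics/{n}0.png",ctrl.get_image(n)[:,:,::-1]); c=ctrl.get_calibration(n)
    print(n,np.round(c["K"],1).tolist(),np.round(c["extrinsics"],4).tolist())
E
```

```text
{'t': 0.0, 'q': array([-1.24199945e+00,  5.33686114e-02,  1.61430450e+00, -4.43153557e-05,
        1.47599745e+00, -1.19016030e-01]), 'dq': array([ 6.34528161e-04, -3.74784568e-04,  1.83633455e-03,  1.03237710e-03,
       -3.45489892e-05,  1.17406525e-05]), 'effort': array([ 1.03147668e-03, -3.93674004e+01, -3.70177889e+01,  5.93068899e-05,
        6.87391410e-03,  3.79019525e-06]), 'tool_pos': array([ 0.27039774, -0.5627832 ,  0.23004946]), 'tool_rot': array([-3.06115875e+00, -6.97108667e-01,  4.10373094e-04]), 'contact_force': array([ 0.73608998, -0.4132604 , -0.07691214]), 'wrist_torque': array([ 0.05558545, -0.03171218, -0.03418344]), 'grip_force': 0.0, 'opening': 0.08575690695960321} 0.0187
top [[583.1, 0.0, 321.5], [0.0, 583.1, 241.0], [0.0, 0.0, 1.0]] [[-0.0134, -0.9999, -0.0022, 0.0033], [-0.9938, 0.0135, -0.11, 0.5544], [0.11, 0.0007, -0.9939, 1.492], [0.0, 0.0, 0.0, 1.0]]
scene [[487.2, 0.0, 315.0], [0.0, 487.2, 233.1], [0.0, 0.0, 1.0]] [[-0.8362, 0.5483, 0.0131, 0.4561], [0.3236, 0.5125, -0.7953, -0.1106], [-0.4428, -0.6608, -0.606, 1.6262], [0.0, 0.0, 0.0, 1.0]]
```

View pics/top0.png

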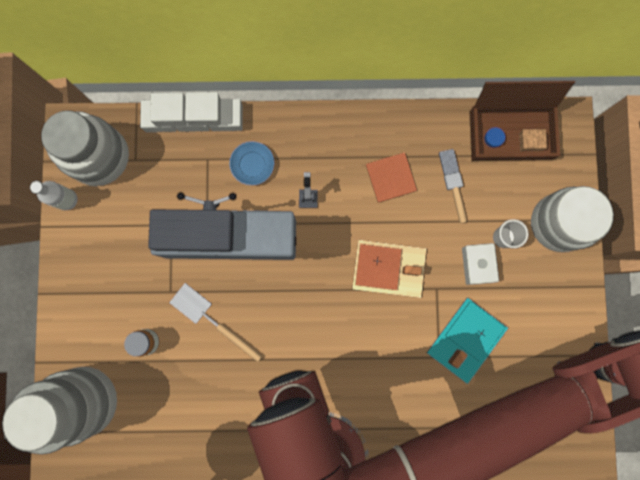

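View pics/scene0.png

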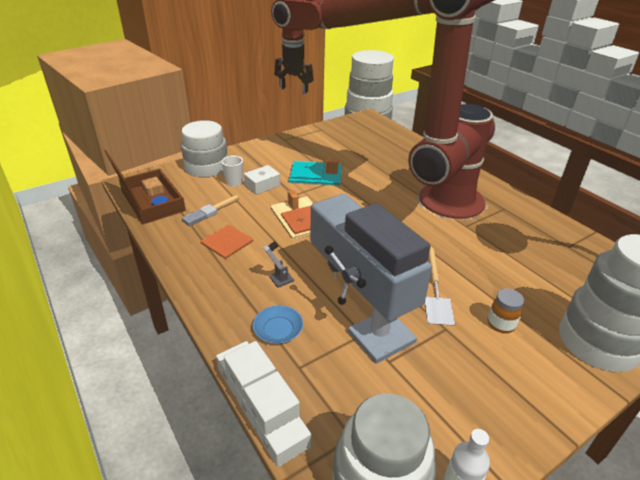

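The plywood sled is at top-image (390,268), with its tile cross near (377,261) and grip near (412,270). The look-alikes are the teal sled at (467,340) and the bare spare tile at (391,177). The stand is at (308,192), and the drill head spans (150–296, 208–258). I'll enlarge to confirm.

```bash
python3 - <<'E'
import cv2,numpy as np
t=cv2.imread("pics/top0.png");s=cv2.imread("pics/scene0.png")
a=cv2.resize(t[160:310,240:440],None,fx=4,fy=4,interpolation=cv2.INTER_CUBIC)
b=cv2.resize(s[170:370,240:450],(630,600),interpolation=cv2.INTER_CUBIC)
cv2.imwrite("pics/a.png",a);cv2.imwrite("pics/b.png",b)
E
```

```text
(no output)
```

View pics/a.png

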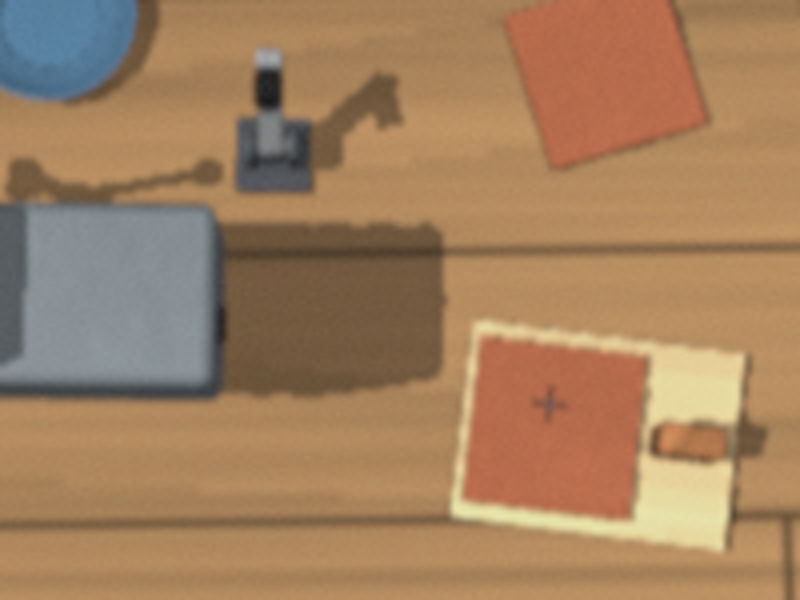

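View pics/b.png

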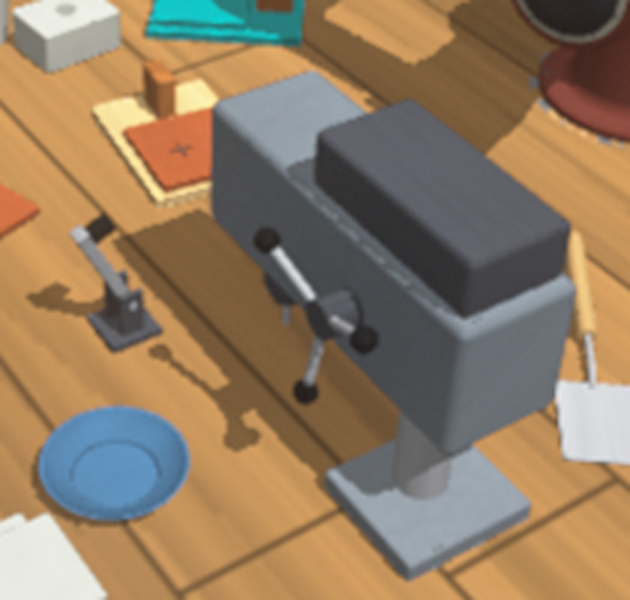

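The crops confirm the plywood sled: plywood corners at crop (476,321), (748,354), (726,549), (453,516) and cross at (549,404). The stand foot is at (237–312, 119–190). In the scene crop the bit shows just below the chuck, with its tip near (288,323).

```bash
cat > h.py <<'E'
from station import ctrl
import numpy as np, cv2
def ray(c,uv,z):
    K,E=np.array(c["K"]),np.array(c["extrinsics"]);R,t=E[:3,:3],E[:3,3]
    o=-R.T@t; d=R.T@np.linalg.solve(K,[*uv,1]); return o+d*(z-o[2])/d[2]
def proj(c,p):
    K,E=np.array(c["K"]),np.array(c["extrinsics"]);q=K@(E[:3,:3]@np.array(p)+E[:3,3]);return q[:2]/q[2]
E
python3 - <<'E'
from h import *
np.set_printoptions(precision=4,suppress=True)
c=ctrl.get_calibration("top");s=ctrl.get_calibration("scene")
A=lambda u,v,z:ray(c,((u+.5)/4-.5+240,(v+.5)/4-.5+160),z)
B=lambda u,v,z:ray(s,((u+.5)/3-.5+240,(v+.5)/3-.5+170),z)
P=[A(*p,.012) for p in((476,321),(748,354),(726,549),(453,516))]
print("sled",np.array(P),np.mean(P,0),[np.linalg.norm(P[i]-P[i-1]) for i in range(4)])
# sled +y: from grip edge to far edge
d=(P[0]-P[1]+P[3]-P[2]);print("yaw",np.arctan2(d[1],d[0])-np.pi/2)
print("cross",A(549,404,.022),"grip",A(697,441,.062))
for z in(.0,.008):print("stand",np.mean([A(*p,z) for p in((238,119),(312,120),(312,190),(236,190))],0),A(238,119,z)-A(312,190,z))
print("head top nose",A(218,210,.285),A(218,388,.285),"back L", ray(c,(150,208),.285))
print("tip",B(288,323,.03),"cross scene",B(181,150,.022))
print("drill foot",[B(*p,.012) for p in((327,478),(410,568),(529,505),)])
print("stand scene",[B(*p,.0) for p in((90,318),(122,350),(160,325))])
E
```

```text
sled [[ 0.5582 -0.1024  0.012 ]
 [ 0.5338 -0.2813  0.012 ]
 [ 0.406  -0.2627  0.012 ]
 [ 0.4299 -0.0847  0.012 ]] [ 0.482  -0.1828  0.012 ] [np.float64(0.12947361727683682), np.float64(0.18057947716785122), np.float64(0.1291667718043312), np.float64(0.17957986846013205)]
yaw -0.1343486449738016
cross [ 0.5018 -0.1484  0.022 ] grip [ 0.474  -0.2381  0.062 ]
stand [0.6737 0.0298 0.    ] [0.049  0.0492 0.    ]
stand [0.6722 0.0296 0.008 ] [0.0488 0.0489 0.    ]
head top nose [0.5906 0.0545 0.285 ] [0.4931 0.0553 0.285 ] back L [0.604  0.3697 0.285 ]
tip [0.5664 0.1298 0.03  ] cross scene [ 0.5034 -0.1481  0.022 ]
drill foot [array([0.6326, 0.2784, 0.012 ]), array([0.6328, 0.3824, 0.012 ]), array([0.5166, 0.3852, 0.012 ])]
stand scene [array([0.6935, 0.0024, 0.    ]), array([0.69  , 0.0539, 0.    ]), array([ 0.6451,  0.0442, -0.    ])]
```

```bash
cat >> h.py <<'E'
from scipy.spatial.transform import Rotation as Ro
np.set_printoptions(precision=4,suppress=True)
def tool(yaw,tilt=40):
    t=np.radians(tilt);y=np.array([1,0,0]);z=np.array([0,np.sin(t),-np.cos(t)])
    return Ro.from_euler("z",yaw)*Ro.from_matrix(np.c_[np.cross(y,z),y,z])
def delta(p,R):
    o=ctrl.get_obs();d=(np.array(p)-o["tool_pos"])/.4
    r=(R*Ro.from_rotvec(o["tool_rot"]).inv()).as_rotvec()/np.pi
    print("t",round(o["t"],2),"shift",d.round(4),"turn",r.round(4),"rows",np.linalg.norm(d)*.4/.0417,np.linalg.norm(r)*180/7.16)
E
python3 - <<'E'
from h import *
R=tool(-.134);z=R.as_matrix()[:,2];g=np.array([.4743,-.2377,.042])
print(g+.0187*z);delta(g+(.0187-.12)*z,R); print(.12*z/.4)
E
```

```text
[ 0.4759 -0.2258  0.0277]
t 0.1 shift [ 0.488   0.6515 -0.2764] turn [ 0.1866 -0.1364  0.3013] rows 8.246123034020684 9.546713051698923
[ 0.0258  0.1911 -0.2298]
```

Emit:
jog_arm([
  [-1,[0.16,0.22,-0.09],[0.06,-0.045,0.1]],
  [-1,[0.488,0.6515,-0.2764],[0.1866,-0.1364,0.3013]],
  [-1,[0.488,0.6515,-0.2764],[0.1866,-0.1364,0.3013]],
  [-1,[0.488,0.6515,-0.2764],[0.1866,-0.1364,0.3013]],
  [-1,[0.488,0.6515,-0.2764],[0.1866,-0.1364,0.3013]],
  [-1,[0.488,0.6515,-0.2764],[0.1866,-0.1364,0.3013]],
  [-1,[0.488,0.6515,-0.2764],[0.1866,-0.1364,0.3013]],
  [-1,[0.488,0.6515,-0.2764],[0.1866,-0.1364,0.3013]],
  [-1,[0.488,0.6515,-0.2764],[0.1866,-0.1364,0.3013]],
  [-1,[0.488,0.6515,-0.2764],[0.1866,-0.1364,0.3013]],
  [-1,[0.488,0.6515,-0.2764],[0.1866,-0.1364,0.3013]],
  [-1,[0.488,0.6515,-0.2764],[0.1866,-0.1364,0.3013]],
], squeeze=25)

```text
t: 1.1
tool_pos: [0.4657, -0.3027, 0.1199]
tool_rot: [-1.954, -1.704, -0.711]
contact_force: [-1.1, 0.2, 0.6]
opening: 0.0853
grip_force: 0.0
```

```bash
python3 - <<'E'
from h import *
R=tool(-.134);z=R.as_matrix()[:,2];g=np.array([.4743,-.2377,.042])
delta(g+(.0187-.12)*z,R); delta(g+.0187*z,R); print(ctrl.get_obs()["q"])
c=ctrl.get_calibration("wrist");print(c["K"].tolist(),c["extrinsics"].tolist(), proj(c,[.5015,-.15,.022]))
cv2.imwrite("pics/w1.png",ctrl.get_image("wrist")[:,:,::-1])
E
```

```text
t 1.1 shift [-0.0003  0.0011 -0.0008] turn [ 0.     -0.0001  0.0008] rows 0.013360023424736167 0.020468961422016665
t 1.1 shift [ 0.0255  0.1922 -0.2306] turn [ 0.     -0.0001  0.0008] rows 2.89015217119239 0.020468961422016665
[-0.942   0.2774  1.6714  0.4669  1.7195 -0.8617]
[[332.4181855375655, 0.0, 314.0064671854346], [0.0, 332.4181855375655, 242.59516090440496], [0.0, 0.0, 1.0]] [[0.9906222622310173, -0.13662915207248325, -9.15218957016972e-05, -0.5027998517824884], [-0.12728943065806492, -0.9226612928770085, -0.36399662013441103, -0.1449233632518213], [0.04964810585559963, 0.36059480505199093, -0.9314002642014172, 0.35929493589850187], [0.0, 0.0, 0.0, 1.0]] [329.5633 158.4552]
```

View pics/w1.png

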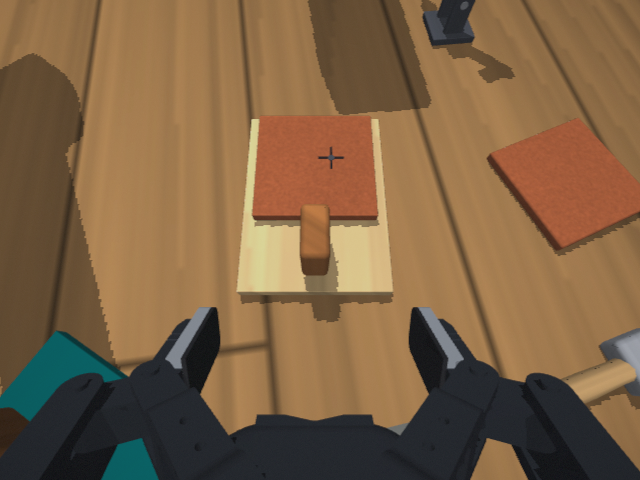

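The wrist picture shows the sled squarely ahead. The cross is at (331,157), against (330,158) predicted, and the grip is centred between the fingers at x≈314. I'll advance and close.

Emit:
jog_arm([
  [-1,[0.006,0.048,-0.058],[0,0,0]],
  [-1,[0.012,0.096,-0.115],[0,0,0]],
  [-1,[0.018,0.144,-0.172],[0,0,0]],
  [-1,[0.0255,0.192,-0.23],[0,0,0.0008]],
  [-1,[0.0255,0.192,-0.23],[0,0,0.0008]],
  [1,[0.0255,0.192,-0.23],[0,0,0.0008]],
  [1,[0.0255,0.192,-0.23],[0,0,0.0008]],
  [1,[0.0255,0.192,-0.23],[0,0,0.0008]],
  [1,[0.0255,0.192,-0.23],[0,0,0.0008]],
  [1,[0.0255,0.192,-0.23],[0,0,0.0008]],
  [1,[0.0255,0.192,-0.23],[0,0,0.0008]],
  [1,[0.0255,0.192,-0.23],[0,0,0.0008]],
], squeeze=25)

```text
t: 2.15
tool_pos: [0.4766, -0.2273, 0.0299]
tool_rot: [-1.952, -1.709, -0.711]
contact_force: [-1.7, -3.5, 5.0]
opening: 0.0218
grip_force: 26.9
```

```bash
python3 - <<'E'
from h import *
R=tool(-.134);z=R.as_matrix()[:,2];g=np.array([.4743,-.2377,.042])
delta(g+.0187*z,R)
c=ctrl.get_calibration("wrist");im=ctrl.get_image("wrist")[:,:,::-1]
c2=ctrl.get_calibration("wrist");print(proj(c2,[.5015,-.149,.022]))
# dark cross pixels near the prediction
u,v=proj(c2,[.5015,-.149,.022]).astype(int);w=im[v-25:v+25,u-25:u+25].max(2)
m=np.argwhere(w<w.mean()*.6);print(u,v,len(m),m.min(0)+[v-25,u-25],m.max(0)+[v-25,u-25]) if len(m) else print(w.min(),w.mean())
R=tool(0);z=R.as_matrix()[:,2]
delta(np.array([.552,.040,.042])+.0187*z,R)
E
```

```text
t 2.15 shift [-0.0016  0.0038 -0.0056] turn [ 0.0007  0.0009 -0.0002] rows 0.06706900727869038 0.028220130793176784
[337.6725 173.669 ]
337 173 230 [157 320] [190 359]
t 2.2 shift [ 0.1886  0.6983 -0.0056] turn [0.0006 0.0009 0.0425] rows 6.938200015337674 1.068106474640648
```

Emit:
jog_arm([
  [1,[0.006,0.02,0],[0,0,0.001]],
  [1,[0.02,0.065,0],[0,0,0.005]],
  [1,[0.035,0.12,0],[0,0,0.01]],
  [1,[0.05,0.18,0],[0,0,0.015]],
  [1,[0.068,0.24,0],[0,0,0.02]],
  [1,[0.085,0.3,0],[0,0,0.026]],
  [1,[0.102,0.36,0],[0,0,0.031]],
  [1,[0.12,0.42,0],[0,0,0.036]],
  [1,[0.135,0.475,0],[0,0,0.04]],
  [1,[0.15,0.52,0],[0,0,0.0427]],
  [1,[0.158,0.55,0],[0,0,0.0427]],
  [1,[0.16,0.56,0],[0,0,0.0427]],
])

```text
t: 3.2
tool_pos: [0.5411, -0.0016, 0.0299]
tool_rot: [-1.815, -1.823, -0.662]
contact_force: [-1.4, -8.0, 7.0]
opening: 0.0218
grip_force: 27.2
```

```bash
python3 - <<'E'
from h import *
print(ctrl.get_obs())
c=ctrl.get_calibration("wrist");im=ctrl.get_image("wrist")[:,:,::-1]
print("tip",proj(c,[.567,.130,.03]),"cross if", proj(c,[.555,.077,.022]))
cv2.imwrite("pics/w2.png",im)
E
```

```text
{'t': 3.2, 'q': array([-0.4531,  0.2413,  1.8952,  0.626 ,  1.3952, -0.6954]), 'dq': array([ 0.0553, -0.0171,  0.008 ,  0.0086, -0.0364,  0.0437]), 'effort': array([  4.4298, -34.5188, -23.8753,   2.3364,   1.0834,  -0.0637]), 'tool_pos': array([ 0.5411, -0.0016,  0.0299]), 'tool_rot': array([-1.8147, -1.8228, -0.6621]), 'contact_force': array([-1.352 , -7.9885,  6.9524]), 'wrist_torque': array([-0.6059,  0.3951,  0.2189]), 'grip_force': 27.21224159002304, 'opening': 0.02183562600713786}
tip [355.7267  97.7691] cross if [337.7172 177.1014]
```

View pics/w2.png

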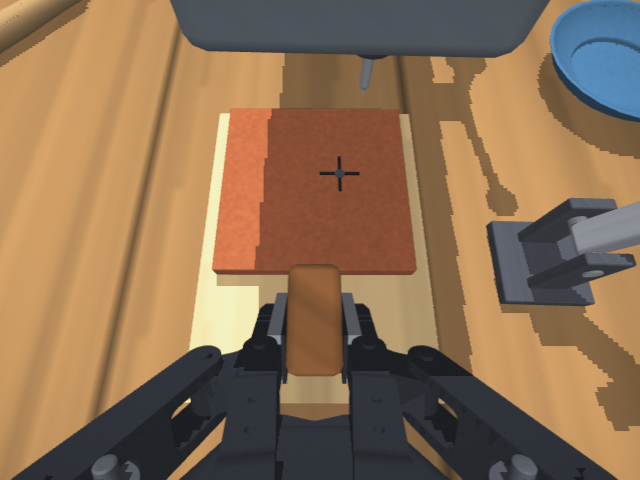

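The picture shows the bit tip at (364,89) and the cross at (339.5,173.5); the drill nose is clear of the camera.

```bash
python3 - <<'E'
from h import *
c=ctrl.get_calibration("wrist");im=cv2.imread("pics/w2.png")
t=ray(c,(364,89.5),.03);x=ray(c,(339.5,173.5),.022);print(t,x,(t-x)/.4)
for p in([.648,.005,.0],[.698,.005,0],[.648,.055,0]):print(proj(c,p))
P=[ray(c,p,.012) for p in((220,114),(408,114))]+[ray(c,p,.022) for p in((213,272),(415,273),(231,109),(398,109))];print(np.array(P))
print("stand front-left/right z.008",ray(c,(502,303),.0),ray(c,(592,305),0), ray(c,(489,222),.005))
cv2.imwrite("pics/c2.png",cv2.resize(im[50:200,290:440],(600,600),interpolation=cv2.INTER_CUBIC))
E
```

```text
[0.5727 0.1373 0.03  ] [0.5562 0.0799 0.022 ] [0.0412 0.1436 0.02  ]
[498.8156 306.3517]
[585.1624 306.606 ]
[483.021  227.1734]
[[0.4767 0.1335 0.012 ]
 [0.6053 0.1342 0.012 ]
 [0.4876 0.0186 0.022 ]
 [0.5947 0.0185 0.022 ]
 [0.487  0.1285 0.022 ]
 [0.5956 0.1291 0.022 ]]
stand front-left/right z.008 [0.6502 0.0069 0.    ] [0.7022 0.0059 0.    ] [0.6496 0.0563 0.005 ]
```

View pics/c2.png

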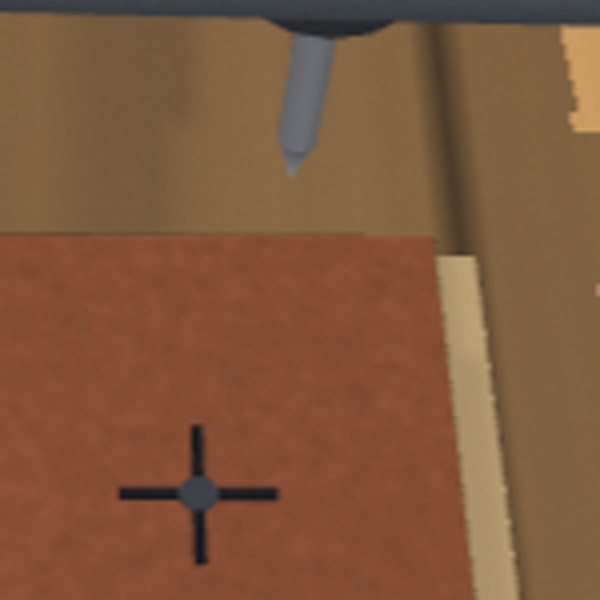

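The enlarged crop puts the tip at (363,94.3) and the cross at (339.4,173.4). I'll move most of the way and look again.

Emit:
jog_arm([
  [1,[0.004,0.01,0],[0,0,0]],
  [1,[0.01,0.03,0],[0,0,0]],
  [1,[0.018,0.05,0],[0,0,0]],
  [1,[0.026,0.07,0],[0,0,0]],
  [1,[0.032,0.09,0],[0,0,0]],
  [1,[0.036,0.105,0],[0,0,0]],
  [1,[0.037,0.11,0],[0,0,0]],
  [1,[0.037,0.11,0],[0,0,0]],
])

```text
t: 3.92
tool_pos: [0.5559, 0.0414, 0.0299]
tool_rot: [-1.816, -1.821, -0.664]
contact_force: [0.3, -2.3, 5.6]
opening: 0.0212
grip_force: 26.6
```

```bash
python3 - <<'E'
from h import *
o=ctrl.get_obs();print(o["tool_pos"],o["contact_force"])
c=ctrl.get_calibration("wrist");im=ctrl.get_image("wrist")[:,:,::-1]
cv2.imwrite("pics/w3.png",im)
u,v=proj(c,[.5705,.1325,.03]).astype(int);print(u,v)
cv2.imwrite("pics/c3.png",cv2.resize(im[v-60:v+90,u-75:u+75],(600,600),interpolation=cv2.INTER_CUBIC))
E
```

```text
[0.5559 0.0414 0.0299] [ 0.2542 -2.2713  5.6373]
339 151
```

View pics/c3.png

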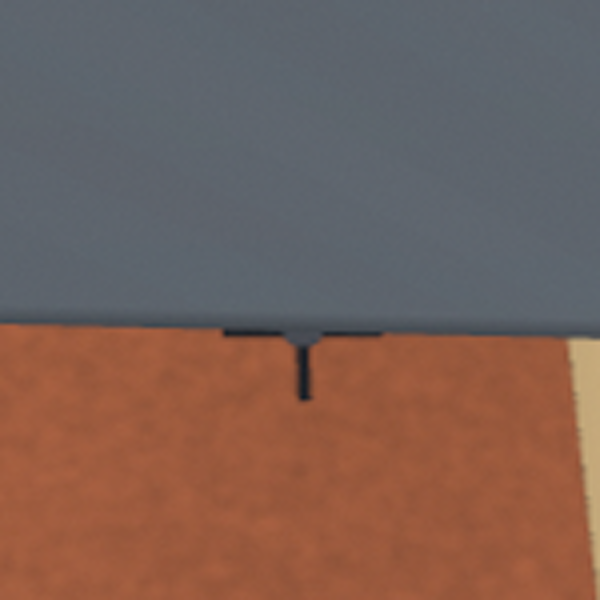

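```bash
python3 - <<'E'
from h import *
c=ctrl.get_calibration("wrist");o=ctrl.get_obs();now=o["tool_pos"]
x=ray(c,(339.6,174.1),.022);sh=np.array([.5411,-.0016,.0299])-now
c2=dict(c);E=np.array(c["extrinsics"]).copy();E[:3,3]-=E[:3,:3]@sh;c2["extrinsics"]=E
t=ray(c2,(362.8,94.2),.03);x0=ray(c2,(339.4,173.3),.022)
print(now,"cross",x,"cross before",x0,"tip",t,"go",(t-x)/.4)
s=ctrl.get_calibration("scene");print(proj(s,t),(336,277.3))
E
```

```text
[0.5559 0.0414 0.0299] cross [0.5712 0.1221 0.022 ] cross before [0.5562 0.0797 0.022 ] tip [0.5719 0.133  0.03  ] go [0.0018 0.0272 0.02  ]
[334.6559 278.804 ] (336, 277.3)
```

Emit:
jog_arm([
  [1,[0.001,0.007,0],[0,0,0]],
  [1,[0.002,0.016,0],[0,0,0]],
  [1,[0.002,0.024,0],[0,0,0]],
  [1,[0.002,0.028,0],[0,0,0]],
  [1,[0.002,0.028,0],[0,0,0]],
  [1,[0.002,0.028,0],[0,0,0]],
  [-0.2,[0.002,0.028,0],[0,0,0]],
  [-0.2,[0.002,0.028,0],[0,0,0]],
  [-0.2,[0.002,0.028,0],[0,0,0]],
  [-0.2,[0.002,0.028,0],[0,0,0]],
  [-0.2,[0.002,0.028,0],[0,0,0]],
  [-0.2,[0.002,0.028,0],[0,0,0]],
])

```text
t: 4.97
tool_pos: [0.5553, 0.0534, 0.0285]
tool_rot: [-1.815, -1.819, -0.662]
contact_force: [-0.7, 0.5, -0.2]
opening: 0.0512
grip_force: 0.0
```

Emit:
jog_arm([
  [-0.2,[0,0,0],[0,0,0]],
  [-0.2,[0,0,0],[0,0,0]],
  [-0.2,[0,0,0],[0,0,0]],
  [-0.2,[0,-0.03,0.036],[0,0,0]],
  [-0.2,[0,-0.07,0.083],[0,0,0]],
  [-0.2,[0,-0.11,0.131],[0,0,0]],
  [-0.2,[0,-0.16,0.131],[0,0,0]],
  [-0.2,[0,-0.2,0.131],[0,0,0]],
  [-0.2,[0,-0.25,0.1],[0,0,0]],
  [-0.2,[0,-0.3,0.07],[0,0,0]],
  [-0.2,[0,-0.3,0.07],[0,0,0]],
  [-0.2,[0,-0.3,0.07],[0,0,0]],
])

```text
t: 5.97
tool_pos: [0.5548, -0.067, 0.0554]
tool_rot: [-1.816, -1.815, -0.662]
contact_force: [0.6, -0.0, 0.4]
opening: 0.0512
grip_force: 0.0
```

```bash
python3 - <<'E'
from h import *
o=ctrl.get_obs();print(o["t"],o["tool_pos"],o["contact_force"])
c=ctrl.get_calibration("wrist");im=ctrl.get_image("wrist")[:,:,::-1]
cv2.imwrite("pics/w4.png",im); np.save("E4.npy",c["extrinsics"])
t=np.array([.5719,.133,.03]);u,v=proj(c,t).astype(int);print(u,v,proj(c,t-[0,0,.008]))
cv2.imwrite("pics/c4.png",cv2.resize(im[max(v-50,0):max(v-50,0)+100,u-50:u+50],(600,600),interpolation=cv2.INTER_CUBIC))
E
```

```text
5.9667 [ 0.5548 -0.067   0.0554] [ 0.6414 -0.0197  0.3518]
335 55 [335.2266  64.4377]
```

View pics/c4.png

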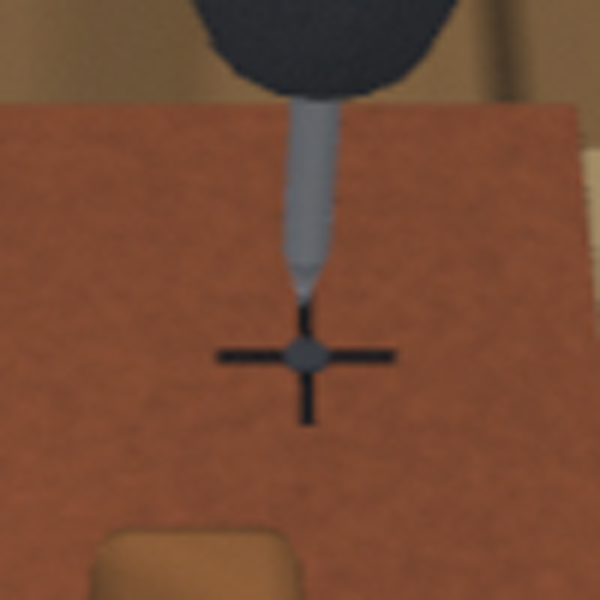

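The crop shows the tip at (335.6,55.0) and the cross at (335.8,64.2), so they are 9.2 px apart against 9.5 expected if exactly aligned. That is within about 1 mm. Next, I'll close the fingers and go round to the far (+x) side of the hold-down arm.

Emit:
jog_arm([
  [1,[0,0,0.1],[0,0,0]],
  [1,[0,0,0.2],[0,0,0]],
  [1,[0.06,0,0.24],[0,0,0]],
  [1,[0.15,0,0.24],[0,0,0]],
  [1,[0.25,0,0.24],[0,0,0]],
  [1,[0.35,0,0.24],[0,0,0]],
  [1,[0.44,0,0.24],[0,0,0]],
  [1,[0.513,0,0.24],[0,0,0]],
  [1,[0.513,0,0.24],[0,0,0]],
  [1,[0.513,0,0.24],[0,0,0]],
  [1,[0.513,0,0.24],[0,0,0]],
  [1,[0.513,0,0.24],[0,0,0]],
])

```text
t: 7.02
tool_pos: [0.7599, -0.0662, 0.153]
tool_rot: [-1.815, -1.819, -0.662]
contact_force: [0.4, -0.5, -0.7]
opening: -0.0002
grip_force: 0.0
```

```bash
python3 - <<'E'
from h import *
delta([.76,.045,.095],tool(0));print(ctrl.get_obs()["q"],ctrl.get_obs()["opening"])
E
```

```text
t 7.02 shift [ 0.0003  0.278  -0.1451] turn [-0.      0.0003 -0.0006] rows 3.00790915997059 0.017142519610924774
[-0.4059  0.5529  1.2505  0.6334  1.6417 -0.4617] -0.00017845889520538635
```

Emit:
jog_arm([
  [1,[0,0.07,-0.036],[0,0,0]],
  [1,[0,0.14,-0.072],[0,0,0]],
  [1,[0,0.21,-0.11],[0,0,0]],
  [1,[0,0.278,-0.145],[0,0,0]],
  [1,[0,0.278,-0.145],[0,0,0]],
  [1,[0,0.278,-0.145],[0,0,0]],
])

```text
t: 7.52
tool_pos: [0.7588, 0.0461, 0.0938]
tool_rot: [-1.813, -1.818, -0.659]
contact_force: [-0.0, 0.1, 0.6]
opening: 0.0003
grip_force: 0.0
```

```bash
python3 - <<'E'
from h import *
o=ctrl.get_obs();print(o["tool_pos"],o["contact_force"]);cv2.imwrite("pics/w5.png",ctrl.get_image("wrist")[:,:,::-1])
E
```

```text
[0.7588 0.0461 0.0938] [-0.0482  0.1057  0.5617]
```

Emit:
jog_arm([
  [1,[-0.025,0,0],[0,0,0]],
  [1,[-0.05,0,0],[0,0,0]],
  [1,[-0.075,0,0],[0,0,0]],
  [1,[-0.1,0,0],[0,0,0]],
  [1,[-0.125,0,0],[0,0,0]],
  [1,[-0.15,0,0],[0,0,0]],
  [1,[-0.17,0,0],[0,0,0]],
  [1,[-0.19,0,0],[0,0,0]],
  [1,[-0.21,0,0],[0,0,0]],
  [1,[-0.228,0,0],[0,0,0]],
  [1,[-0.243,0,0],[0,0,0]],
  [1,[-0.255,0,0],[0,0,0]],
])

```text
t: 8.57
tool_pos: [0.6576, 0.0446, 0.0943]
tool_rot: [-1.815, -1.818, -0.661]
contact_force: [0.1, 0.5, 0.1]
opening: -0.0001
grip_force: 0.1
```

Emit:
jog_arm([
  [1,[0,0,0],[0,0,0]],
  [1,[0.02,0,0],[0,0,0]],
  [1,[0.05,-0.02,0.02],[0,0,0]],
  [1,[0.1,-0.06,0.05],[0,0,0]],
  [1,[0.15,-0.1,0.08],[0,0,0]],
  [1,[0.2,-0.17,0.11],[0,0,0]],
  [1,[0.2,-0.25,0.13],[0,0,0]],
  [1,[0.2,-0.33,0.13],[0,0,0]],
  [1,[0.15,-0.4,0.13],[0,0,0]],
  [1,[0.06,-0.42,0.13],[0,0,0]],
  [1,[0,-0.42,0.13],[0,0,0]],
  [1,[0,-0.42,0.13],[0,0,0]],
])

```text
t: 9.57
tool_pos: [0.6558, -0.1245, 0.1454]
tool_rot: [-1.816, -1.814, -0.66]
contact_force: [-0.4, -0.7, -0.8]
opening: -0.0001
grip_force: 0.0
```

Emit:
jog_arm([
  [1,[-0.1,0,0],[0,0,0]],
  [1,[-0.15,0,0],[0,0,0]],
  [1,[-0.15,0,0],[0,0,0]],
  [1,[-0.15,0,0],[0,0,0]],
  [1,[-0.15,0,0],[0,0,0]],
  [1,[-0.15,0,0],[0,0,0]],
  [1,[-0.15,0,0],[0,0,0]],
  [1,[-0.15,0,0],[0,0,0]],
  [1,[-0.15,0,0],[0,0,0]],
  [1,[-0.15,0,0],[0,0,0]],
  [1,[-0.15,0,0],[0,0,0]],
  [1,[-0.15,0,0],[0,0,0]],
])

```text
t: 10.57
tool_pos: [0.5988, -0.1235, 0.1467]
tool_rot: [-1.815, -1.819, -0.662]
contact_force: [0.9, -1.0, -0.0]
opening: -0.0001
grip_force: 0.0
```

```bash
python3 - <<'E'
from h import *
o=ctrl.get_obs();print(o["t"],o["tool_pos"],o["contact_force"])
c=ctrl.get_calibration("wrist");im=ctrl.get_image("wrist")[:,:,::-1]
cv2.imwrite("pics/w6.png",im);print(proj(c,[.5719,.133,.03]),proj(c,[.5719,.133,.022]),proj(c,[.593,.033,.04]))
E
```

```text
10.5667 [ 0.5988 -0.1235  0.1467] [ 0.9376 -0.9724 -0.0073]
[289.4359  91.673 ] [289.9169  97.3116] [307.8829 163.604 ]
```

View pics/w6.png

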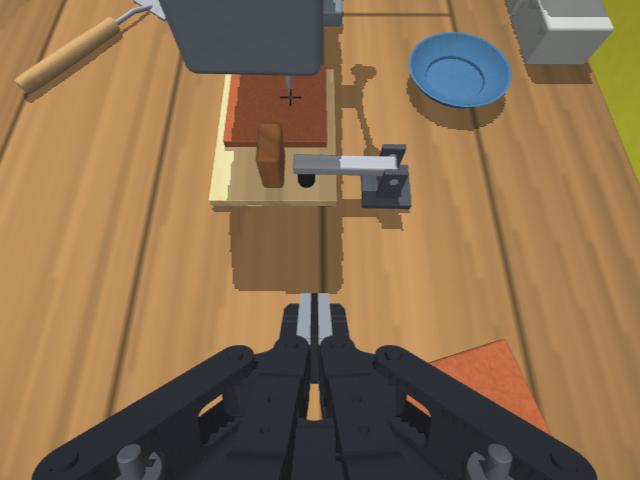

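The hold-down lies level with its foot on the plywood at (307,180). The cross is at (290.5,97.5), where (289.9,97.3) was predicted, with the tip just above it. I'll let it settle for one second and then hand in.

Emit:
jog_arm([
  [1,[0,0,0],[0,0,0]],
  [1,[0,0,0],[0,0,0]],
  [1,[0,0,0],[0,0,0]],
  [1,[0,0,0],[0,0,0]],
  [1,[0,0,0],[0,0,0]],
  [1,[0,0,0],[0,0,0]],
  [1,[0,0,0],[0,0,0]],
  [1,[0,0,0],[0,0,0]],
  [1,[0,0,0],[0,0,0]],
  [1,[0,0,0],[0,0,0]],
  [1,[0,0,0],[0,0,0]],
  [1,[0,0,0],[0,0,0]],
])

```text
t: 11.62
tool_pos: [0.5988, -0.1235, 0.1467]
tool_rot: [-1.815, -1.819, -0.662]
contact_force: [0.4, 0.7, 0.6]
opening: -0.0003
grip_force: 0.0
```

```bash
python3 -c "
from station import ctrl
print(ctrl.finish_job())"
```

```text
the job is handed in; nothing more can be done
None
```

The job is handed in after about 12 s of robot time: by the camera the cross sits within about 1 mm of under the bit tip, the sled is squared and released, and the hold-down's foot rests on the plywood; no verdict came back.

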